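# Free the seized length stop and set it to the bar

## Task

Set the length stop to the steel bar in the vise: its clamp knob has seized, so break it loose with a short firm twist and back it off freely at least a sixth of a turn, then slide the stop along its rail until you feel its button butt gently against the sawn end of the bar. Tighten the knob firmly again and let go. The bar is only lightly nipped, so do not push it back in the vise, and leave the sawn slug and the square that lie on the plate where they are.

Things in the scene. Friction and masses are not known exactly. Their poses are not given: they have to be found in the camera images.
- knob_grip (a point): grip point of the stop's clamp knob, a black tee knob with upright axis on top of the grey stop: on the axis at mid-height of its cross-bar, 107 mm above the bench. Cross-bar 66 mm long (x of this frame, turns with the knob), 14 mm thick (y: pinch it across y), 26 mm high; under it a 30 mm round hub. The stop's top is 28 mm below the point. A weak grip slips round on it: grip with 50 N or more.
- knob (a joint): turn of the clamp knob, rad, growing anticlockwise from above (loosening); range -0.5 to 2.6. Starts seized at 0 to 0.08: takes 0.4 to 0.8 N m to start, easing off evenly until 0.35; beyond that it turns freely (about 0.1 N m) and the stop slides. Turned back, resistance sets in at 0.35 and rises about 0.2 N m per 0.1 rad; firmly tight is below 0.18 (about 0.4 N m).
- stop: the length stop: grey saddle on the steel rail, 82 mm across it, 60 mm along it, top 79 mm above the bench, with a flat arm reaching 114 mm to -x (the robot's side). Slides only along the rail, its own y, 290 mm of travel; slack it drags 2 to 3 N, clamped it holds 20 N. Origin under the knob's axis at bench height. The arm's front face, looking +y at the bar, is at (-100, 17, 70) mm in this frame.
- stop_arm (a point): point on the front (+y) face of the stop's arm, 70 mm above the bench, in line with the bar; the stop's axes. Here the stop's button, a round steel head of 20 mm diameter on an adjusting screw, stands out towards the bar. How far differs each time and is not measured: its flat face is 10 to 30 mm ahead of this point. The screw is locked and does not give.
- bar: brown round steel bar, 24 mm diameter, 230 mm long, level, in the jaws of the green machine vise. Origin: centre of the sawn end facing the stop, 70 mm above the bench; the bar runs from it along its +y, parallel to the rail, in line with the button, 65 to 240 mm from it at the start. Lightly nipped: pushed with more than about 10 N it slips back in the jaws.
- plate: steel base plate, 250 x 480 x 12 mm, on the bench; carries the rail (along its y, 50 mm to +x of the origin, top 56 mm above the bench) and the green vise (at its +y end, jaws 86 mm above the bench, between y 135 and 225 mm). Origin on its underside, 15 mm to +x of its middle.
- slug: bystander: short sawn slug of bar, 24 mm diameter, 32 mm high, standing on the plate on the robot's side of the bar; origin at its underside.
- square: bystander: engineer's square lying on the plate near its -y end, 80 mm stock and 100 mm blade, 16 mm high; origin under the middle of the stock.

How it is judged:
On the way, in this order (a step that is already met when the one before it is completed fails the run):
1. the knob is broken loose and backed off by at least 1.0 rad (value of joint knob above 1 rad), for 0.1 s.
2. with the knob still slack (above 0.4 rad) the stop's button touches the bar's sawn end, with at least 1.5 N (value of joint knob above 0.4 rad and contact force between stop and bar above 1.5 N), for 0.05 s.
At the end, for the whole second after the job is handed in: Knob tight again (its turn below 0.18 rad), the button's face within 1.5 mm of the bar's sawn end, the bar not more than 2 mm from where it was in the vise, stop and knob at rest (value of joint knob below 0.18 rad and y of button_c0 in the frame of bar above -0.0055 m and distance of bar from where it was at the start of the episode below 0.002 m and linear speed of stop below 0.005 m/s and velocity of joint knob between -0.1 and 0.1 rad/s); the robot touches nothing.
It fails at once if the bar is pushed more than 2 mm along in the vise (distance of bar from where it was at the start of the episode above 0.002 m).
It fails at once if the slug or the square on the plate is moved more than 30 mm (distance of any of slug, square from where it was at the start of the episode above 0.03 m).
It also fails if it takes over 64 s, if anything falls off the work surface, if the arm or the gripper's body presses on something with over 40 N, if the wrist force passes 120 N, or if a joint passes its speed limit or range.

## Robot

A 6-joint arm with a two-finger parallel gripper is mounted at the origin on the work surface. World frame = base frame: x ahead of the robot, y to its left, z up, the work surface at z = 0. Lengths are in m, angles in rad, forces in N, time in s.
With the tool pointing down it reaches from about 0.325 to 0.9 m from the base axis. Payload 3.5 kg.
Tool frame: the origin (TCP) lies midway between the tips of the shut fingers; the grasp point (between the pads) lies 19 mm behind it; x points along the fingers, z is the direction in which the jaws open and shut, and the axes are right-handed (so a half turn about x gives the same grasp; the last joint's range is limited). The gripper opens to 85 mm and grips with 20 to 120 N. Pads are 22 mm wide; open, the fingers measure 114 mm over their backs; the gripper's body (76 mm by 85 mm) begins 54 mm behind the grasp point. The pads swing forward as they close: fully open they stand 13 mm farther back than shut.
Start: joints at [-1.341, 0.276, -0.026, 1.268, 0, 1.467], TCP at [0.204, -0.591, 0.231] pointing down, gripper open.
Joint ranges: [-3.12, 3.12], [-0.85, 1.88], [-1.08, 1.24], [-1.95, 2.15], [-1.57, 1.53], [-3.14, 3.14]. Speed limits (rad/s): [2.57, 2.57, 3.14, 3.14, 3.14, 3.14].

## Interface

Orientations are given as a unit quaternion [w, x, y, z].
In Python, from cell import * gives the robot as it stands.
- The arm moves only by the shell command python3 -m inch 'ROWS' [FORCE]. ROWS is JSON, a list that holds one entry, the list of rows, each a list of 7 numbers: the finger opening in m, from 0 to 0.0854, then the shift along the tool's x, y, z in m, then the turn, a rotation vector about the tool's x, y, z in rad. A call has 1 to 20 rows; each row shifts and turns the commanded pose from where the row before left it, along the tool's axes as they then stand; what a row does not reach is not made up. A row lasts 1/12 s, in which the tool goes at most 41.7 mm and 7.16 degrees, less where a joint would pass 70% of its speed; a pose out of reach is approached as far as the arm can. A call is refused whole if a number of a shift passes 0.0417 or a number of a turn 0.125, either way. A call with a gripper value outside its range is refused whole. The fingers move at their own pace and stop on an object; FORCE is the grip in N (left out, the last holds). Time passes only in rows, so rows that do not move let the fingers close. It gives the time, the measured TCP pose, the force and the opening at its end, in the units of the state.
- get_obs(): the state, without advancing time (a new reading comes with each control period).
- camera(name): name is "scene" or "top" or "wrist"; returns the picture (400x640x3 uint8, red, green, blue); there is no depth.
- get_calibration(name): a dict with "fx", "fy", "cx", "cy" (pixels), "world_from_camera" (4x4, takes a point from camera to world coordinates). Camera axes: x right, y down, z forward; pixel columns grow to the right and rows downward; lengths in m; the calibration is good to about 2 mm. A picture is of the moment at which its call begins: read the wrist's pose just before it. get_calibration takes no time and is no camera call; for the wrist camera it gives the pose at the moment of the call.
- close_job(): hands the job in, once; it reports no verdict.
Trained networks look in the newest picture that a camera, given by its name, has taken for a name from the list of things; names that differ only in an ending like _2 or _b are one class to them, and where a whole thing is asked for, a point or a joint stands for the part that bears it (a point fixed in the world has none). Each returns a list of dicts, best first, with "confidence" (0 to 1); they miss things now and then, are a little off and sometimes report something else, mostly with a low value. They report only what shows in the picture. A call takes as long as a camera call.
- trace(camera, target): "mask" (400x640 bool, what is visible of it).
- tip_of(camera, target): "centre" ([x, y, z] in m, in world coordinates, good to about 4 mm: a listed point, or the origin of a listed thing).
The state is a dict: "clock": time; "joint_positions": joint angles; "qvel": joint speeds; "tau": joint torques, N m; "eef_pos": TCP position; "orientation": TCP orientation; "force": force on the tool from outside, world axes, zero at the start; "wrist_torque": the same for the moment, N m; "grip_width": opening from 0.0 (shut) to 1.0 (fully open).
Only numpy, scipy, OpenCV 4.12 (cv2) and the standard library are available. Lean on these libraries where they do the work, as an engineer would, in place of code of your own. Each camera call takes 0.05 s, during which the arm holds its last target. There are 200 camera calls.

## Working session

There is one attempt and no reset: what is moved stays moved. The work goes in short steps, Python scripts to look and compute and a shell command to move; the robot and the scene stay as the last step left them, time stands still between calls to the robot, and variables do not carry over. Pictures are saved under pics/ and viewed, about 8 in all and at most 12, crops included, and the job is handed in when it is done.

```bash
ls; mkdir -p pics; python3 - <<'E'
from cell import *
import cv2,numpy as np
ims=[]
for c in ["scene","top"]:
    im=camera(c); ims.append(im)
    for t in ["knob_grip","stop","stop_arm","bar","plate","slug","square"]:
        r=tip_of(c,t); print(c,t,[(np.round(d["centre"],4).tolist(),round(d["confidence"],2)) for d in r[:2]])
    cv2.imwrite(f"pics/{c}.png",im[:,:,::-1])
o=get_obs(); print({k:np.round(v,3).tolist() for k,v in o.items()})
E
```

```text
pics
scene knob_grip [([0.593, -0.1065, 0.1089], 0.95)]
scene stop [([0.5888, -0.1053, 0.0014], 0.73)]
scene stop_arm []
scene bar [([0.4619, 0.0431, 0.0734], 0.71), ([0.5923, -0.1021, 0.0015], 0.67)]
scene plate [([0.5271, -0.0336, -0.0018], 0.95)]
scene slug [([0.4237, -0.0004, 0.0085], 0.48)]
scene square [([0.52, -0.2174, 0.0101], 0.6)]
top knob_grip [([0.5919, -0.1048, 0.1086], 0.58)]
top stop []
top stop_arm [([0.4928, -0.1065, 0.071], 0.66)]
top bar [([0.4587, 0.0434, 0.0675], 0.74)]
top plate [([0.5279, -0.0283, 0.0018], 0.64)]
top slug [([0.428, 0.0065, 0.0131], 0.51)]
top square [([0.5189, -0.2124, 0.0151], 0.69)]
{'clock': 0.8, 'joint_positions': [-1.341, 0.276, -0.026, 1.268, -0.0, 1.467], 'qvel': [0.0, -0.003, -0.001, -0.0, -0.0, -0.001], 'tau': [-0.0, -44.542, 29.554, 0.001, 0.0, 0.0], 'eef_pos': [0.204, -0.591, 0.231], 'orientation': [0.576, 0.41, 0.576, -0.41], 'force': [-0.642, -0.378, -0.315], 'wrist_torque': [-0.029, -0.006, 0.025], 'grip_width': 1.002}
```

View pics/top.png

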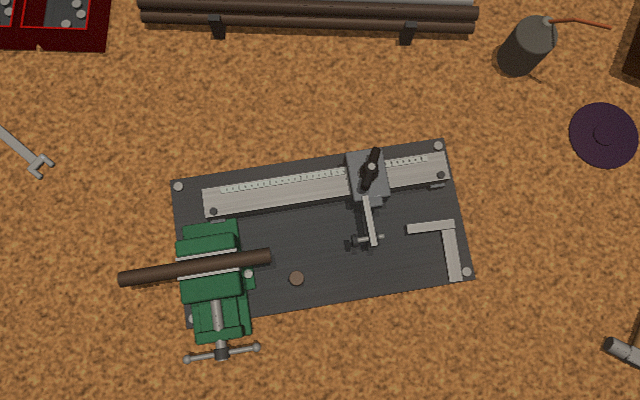

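View pics/scene.png

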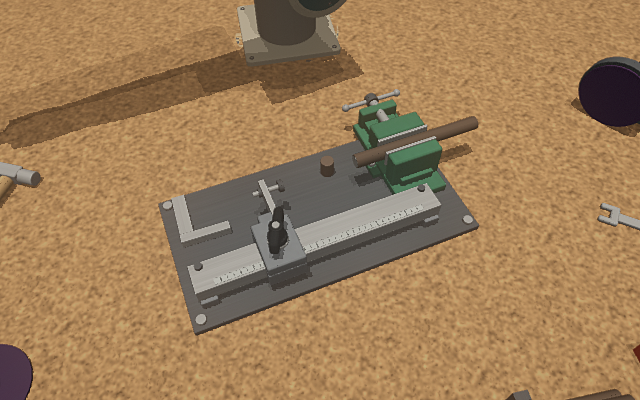

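The top view shows the bar's end at about (270,256), the button at about (348,244), and the tee knob from (376,150) to (365,188). The slug is at (296,278) and the square sits at the right. The scene view agrees with this. Next I'll get the angles.

```bash
cat > h.py <<'E'
from cell import *
import cv2,numpy as np
from scipy.spatial.transform import Rotation as R
def toz(cam,uv,z):
    K=get_calibration(cam);T=np.array(K["world_from_camera"]);uv=np.atleast_2d(uv).astype(float)
    d=np.c_[(uv[:,0]-K["cx"])/K["fx"],(uv[:,1]-K["cy"])/K["fy"],np.ones(len(uv))]@T[:3,:3].T
    o=T[:3,3]; return o+d*((z-o[2])/d[:,2])[:,None]
def axis(P):
    l=cv2.fitLine(P[:,:2].astype(np.float32),cv2.DIST_HUBER,0,.001,.001).ravel(); return np.degrees(np.arctan2(l[1],l[0]))%180
def rot():
    q=get_obs()["orientation"]; return R.from_quat([q[1],q[2],q[3],q[0]])
E
python3 - <<'E'
from h import *
camera("top")
for t,z in [("bar",.075),("knob_grip",.12),("plate",.012),("stop_arm",.075)]:
    for d in trace("top",t)[:1]:
        m=d["mask"]; v,u=np.nonzero(m); P=toz("top",np.c_[u,v],z)
        r=cv2.minAreaRect(P[:,:2].astype(np.float32)*1000)
        print(t,m.sum(),axis(P),r, (u.min(),u.max(),v.min(),v.max()))
for n,p,z in [("barend",(270,256),.07),("button",(347,244),.07),("knobA",(376,150),.12),("knobB",(365,188),.12),("railA",(204,190),.056),("railB",(447,152),.056)]: print(n,toz("top",p,z))
print(rot().as_matrix().round(3))
E
```

```text
knob_grip 524 163.50168 ((587.6906127929688, -99.9342041015625), (26.076019287109375, 67.76214599609375), 85.341796875) (np.int64(360), np.int64(379), np.int64(147), np.int64(190))
plate 43429 106.66858 ((474.53826904296875, 12.27294921875), (305.6170349121094, 581.004638671875), 11.506736755371094) (np.int64(117), np.int64(474), np.int64(138), np.int64(363))
stop_arm 2840 2.3834777 ((554.79150390625, -105.02182006835938), (159.62432861328125, 69.39604949951172), 6.463075160980225) (np.int64(343), np.int64(390), np.int64(147), np.int64(247))
barend [[0.45765118 0.04479839 0.07      ]]
button [[ 0.47951148 -0.07307539  0.07      ]]
knobA [[ 0.61629403 -0.11059196  0.12      ]]
knobB [[ 0.55732722 -0.09452103  0.12      ]]
railA [[0.56120267 0.15610395 0.056     ]]
railB [[ 0.63730896 -0.23617145  0.056     ]]
[[ 0.     0.945  0.327]
 [-0.     0.327 -0.945]
 [-1.     0.     0.   ]]
```

```bash
python3 -m inch '[[[0.0854,0,0,0,-0.1249,0,0],[0.0854,0,0,0,-0.1249,0,0],[0.0854,0,0,0,-0.1249,0,0],[0.0854,0,0,0,-0.1249,0,0],[0.0854,0,0,0,-0.1249,0,0],[0.0854,0,0,0,-0.1249,0,0],[0.0854,0,0,0,-0.1249,0,0],[0.0854,0,0,0,-0.1249,0,0],[0.0854,0,0,0,-0.1249,0,0],[0.0854,0,0,0,-0.1249,0,0],[0.0854,0,0,0,-0.1249,0,0],[0.0854,0,0,0,-0.1249,0,0],[0.0854,0,0,0,-0.1249,0,0],[0.0854,0,0,0,-0.1249,0,0],[0.0854,0,0,0,-0.1249,0,0],[0.0854,0,0,0,-0.1249,0,0],[0.0854,0,0,0,-0.1249,0,0],[0.0854,0,0,0,-0.1249,0,0],[0.0854,0,0,0,-0.1249,0,0],[0.0854,0,0,0,-0.03,0,0]]]' 60
python3 - <<'E'
from h import *
Rm=rot(); p=np.array(get_obs()["eef_pos"]); print(Rm.as_matrix().round(3), get_obs()["joint_positions"])
print(Rm.inv().apply(np.array([.58,-.15,.231])-p))
E
```

```text
clock: 2.72
eef_pos: [0.2042, -0.5907, 0.2313]
orientation: [0.59, -0.39, 0.59, 0.39]
force: [0.1, -0.1, 0.1]
grip_width: 1.001
[[ 0.    -0.921  0.39 ]
 [-0.     0.39   0.921]
 [-1.    -0.    -0.   ]] [-1.34140049e+00  2.76399154e-01 -2.63899931e-02  1.26798635e+00
  6.14457928e-06 -9.40420190e-01]
[ 3.14248509e-04 -1.73993850e-01  5.52453330e-01]
```

```bash
python3 -m inch '[[[0.0854,0,-0.0112,0.0399,0,0,0],[0.0854,0,-0.0112,0.0399,0,0,0],[0.0854,0,-0.0112,0.0399,0,0,0],[0.0854,0,-0.0112,0.0399,0,0,0],[0.0854,0,-0.0112,0.0399,0,0,0],[0.0854,0,-0.0112,0.0399,0,0,0],[0.0854,0,-0.0112,0.0399,0,0,0],[0.0854,0,-0.0112,0.0399,0,0,0],[0.0854,0,-0.0112,0.0399,0,0,0],[0.0854,0,-0.0112,0.0399,0,0,0],[0.0854,0,-0.0112,0.0399,0,0,0],[0.0854,0,-0.0112,0.0399,0,0,0],[0.0854,0,-0.0112,0.0399,0,0,0],[0.0854,0,-0.0112,0.0399,0,0,0],[0.0854,0,-0.0112,0.0399,0,0,0],[0.0854,0,0,0,-0.12,0,0],[0.0854,0,0,0,0,0,0],[0.0854,0,0,0,0,0,0]]]' 60
python3 - <<'E'
from h import *
im=camera("wrist"); cv2.imwrite("pics/w1.png",im[:,:,::-1])
print(rot().as_matrix().round(3), get_obs()["joint_positions"])
for t in ["knob_grip","stop_arm","bar"]: print(t,[(np.round(d["centre"],4),d["confidence"]) for d in tip_of("wrist",t)])
for d in trace("wrist","knob_grip")[:1]:
    v,u=np.nonzero(d["mask"]);P=toz("wrist",np.c_[u,v],.12);print(axis(P),cv2.minAreaRect(P[:,:2].astype(np.float32)*1000),u.min(),u.max(),v.min(),v.max())
E
```

```text
clock: 4.22
eef_pos: [0.5946, -0.1068, 0.2311]
orientation: [0.566, -0.423, 0.567, 0.423]
force: [-0.7, -0.4, -0.2]
grip_width: 1.001
[[-0.001 -0.959  0.285]
 [-0.     0.285  0.959]
 [-1.     0.001 -0.   ]] [-2.85704224e-01  2.39714935e-01 -7.42819048e-02  1.25742407e+00
 -4.03753876e-04  2.84868217e-03]
knob_grip [(array([ 0.5886, -0.1046,  0.1056]), 0.59)]
stop_arm [(array([ 0.4894, -0.1059,  0.0709]), 0.56)]
bar []
164.21304 ((590.0613403320312, -104.5325927734375), (26.959796905517578, 66.90232849121094), 73.43247985839844) 305 338 145 224
```

View pics/w1.png

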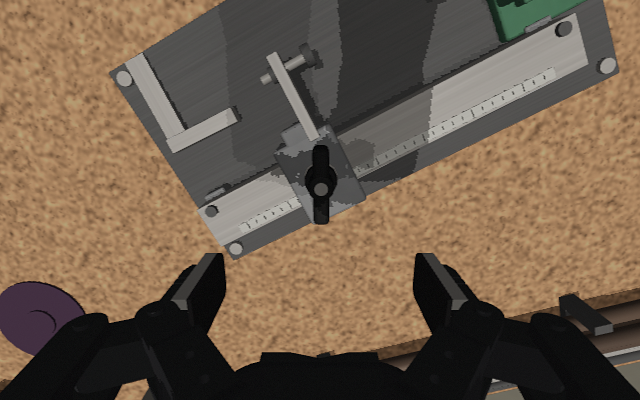

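The crossbar is upright in the wrist view at u≈321 (rows 145–224), so it lines up with the jaws. The knob is about 4 mm off centre. I'll descend and grip.

```bash
python3 -m inch '[[[0.0854,0.02,0.004,0.0007,0,0,0],[0.0854,0.03,0,0,0,0,0],[0.0854,0.03,0,0,0,0,0],[0.0854,0.03,0,0,0,0,0],[0.0854,0.02,0,0,0,0,0],[0.0854,0.011,0,0,0,0,0],[0.0854,0,0,0,0,0,0],[0,0,0,0,0,0,0],[0,0,0,0,0,0,0],[0,0,0,0,0,0,0],[0,0,0,0,0,0,0],[0,0,0,0,0,0,0],[0,0,0,0,0,0,0],[0,0,0,0,0,0,0],[0,0,0,0,0,0,0]]]' 80
python3 - <<'E'
from h import *
print(get_obs()["wrist_torque"],get_obs()["joint_positions"])
P=toz("top",[(214,212),(441,175)],.058);d=P[0]-P[1];print("rail",np.degrees(np.arctan2(d[1],d[0])))
E
```

```text
clock: 5.72
eef_pos: [0.5925, -0.1049, 0.0925]
orientation: [0.567, -0.424, 0.565, 0.423]
force: [-0.4, 2.0, 6.6]
grip_width: 0.289
[ 0.50907862  0.16099951 -0.03973389] [-0.28344774  0.33819822 -0.2523464   0.97716814  0.00169283  0.00187693]
rail 101.22130282717528
```

```bash
python3 -m inch '[[[0,0,0,0,0,0,0],[0,0,0,0,0,0,0],[0,0,0,0,0,0,0],[0,0,0,0,0,0,0],[0,0,0,0,0,0,0]]]' 80
python3 - <<'E'
from h import *
print(get_obs()["wrist_torque"])
im=camera("wrist"); cv2.imwrite("pics/w2.png",im[:,:,::-1])
E
```

```text
clock: 6.13
eef_pos: [0.5925, -0.1049, 0.0925]
orientation: [0.567, -0.424, 0.565, 0.423]
force: [-0.3, 2.6, 6.3]
grip_width: 0.283
[0.53433327 0.2078436  0.00468762]
```

View pics/w2.png

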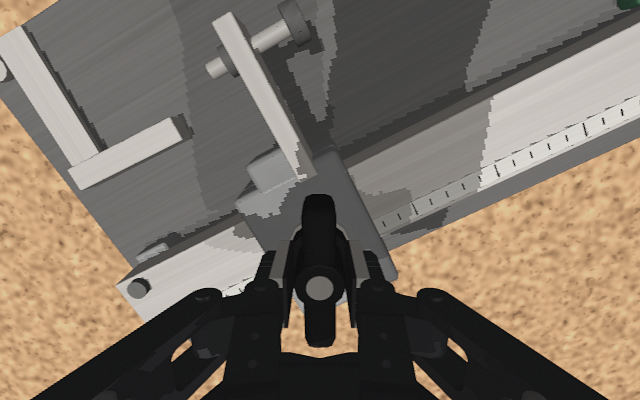

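The pads show at u≈290 and 350, clear of the crossbar (303–337). They've closed on the wider hub at 24 mm. I'll open, rise 6 mm and regrip.

```bash
python3 -m inch '[[[0.05,0,0,0,0,0,0],[0.05,0,0,0,0,0,0],[0.05,0,0,0,0,0,0],[0.05,-0.006,0,0,0,0,0],[0.05,0,0,0,0,0,0],[0,0,0,0,0,0,0],[0,0,0,0,0,0,0],[0,0,0,0,0,0,0],[0,0,0,0,0,0,0],[0,0,0,0,0,0,0],[0,0,0,0,0,0,0],[0,0,0,0,0,0,0],[0,0,0,0,0,0,0]]]' 80
python3 - <<'E'
from h import *
print(get_obs()["wrist_torque"])
im=camera("wrist"); cv2.imwrite("pics/w3.png",im[:,:,::-1])
for d in tip_of("wrist","knob_grip"): print(d)
E
```

```text
clock: 7.27
eef_pos: [0.5914, -0.1046, 0.0967]
orientation: [0.566, -0.424, 0.565, 0.424]
force: [0.7, 3.8, 5.6]
grip_width: 0.147
[0.84621872 0.0255503  0.3018133 ]
{'centre': [0.5922, -0.1022, 0.1054], 'confidence': 0.67}
```

View pics/w3.png

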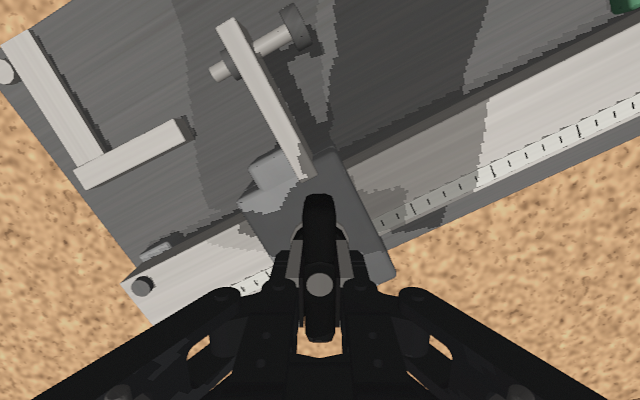

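The width is now 12.6 mm and the pads are on the crossbar (u 303–337). I'll break it loose.

```bash
python3 -m inch '[[[0,0,0,0,0,0,0],[0,0,0,0,-0.08,0,0],[0,0,0,0,-0.08,0,0],[0,0,0,0,-0.08,0,0],[0,0,0,0,-0.08,0,0],[0,0,0,0,0,0,0],[0,0,0,0,0,0,0]]]' 100
python3 - <<'E'
from h import *
print(get_obs()["wrist_torque"],get_obs()["force"]); M=rot().as_matrix(); print(np.degrees(np.arctan2(M[1,2],M[0,2])),get_obs()["joint_positions"][5])
camera("wrist")
for d in trace("wrist","knob_grip")[:1]:
    v,u=np.nonzero(d["mask"]);P=toz("wrist",np.c_[u,v],.12);print("knob",axis(P),cv2.minAreaRect(P[:,:2].astype(np.float32)*1000))
E
```

```text
clock: 7.95
eef_pos: [0.5916, -0.1056, 0.0966]
orientation: [-0.492, 0.508, -0.492, -0.508]
force: [1.1, 2.1, 4.4]
grip_width: 0.143
[ 0.46124204 -0.12764807  0.07392251] [1.06992355 2.06413769 4.38435952]
91.8395615064311 -0.3161382304255574
knob 1.7814516 ((588.2490234375, -104.97307586669922), (69.66598510742188, 19.80767250061035), 1.8593918085098267)
```

The knob turned with the jaws, by 18°. I'll keep backing it off.

```bash
python3 -m inch '[[[0,0,0,0,-0.1,0,0],[0,0,0,0,-0.1,0,0],[0,0,0,0,-0.1,0,0],[0,0,0,0,-0.1,0,0],[0,0,0,0,-0.1,0,0],[0,0,0,0,-0.1,0,0],[0,0,0,0,-0.1,0,0],[0,0,0,0,-0.1,0,0],[0,0,0,0,-0.1,0,0],[0,0,0,0,0,0,0],[0,0,0,0,0,0,0],[0,0,0,0,0,0,0]]]' 100
cat > s.py <<'E'
from h import *
o=get_obs();M=rot().as_matrix(); c,s=np.cos(np.radians(101.2)),np.sin(np.radians(101.2)); y=np.array([c,s,0])
F=np.array(o["force"]);print("yaw",np.degrees(np.arctan2(M[1,2],M[0,2])),"Frail",F@y,"Fx",F@[s,-c,0],"T",np.round(o["wrist_torque"],2),"pos along",np.array(o["eef_pos"])@y,"across",np.array(o["eef_pos"])@[s,-c,0])
print("tool y,z per m of rail +y:",(M.T@y).round(4),"t",o["clock"])
E
python3 - <<'E'
from s import *
im=camera("wrist");cv2.imwrite("pics/w4.png",im[:,:,::-1])
for d in trace("wrist","knob_grip")[:1]:
    v,u=np.nonzero(d["mask"]);P=toz("wrist",np.c_[u,v],.12);print("knob",axis(P),cv2.minAreaRect(P[:,:2].astype(np.float32)*1000))
E
```

```text
clock: 9.05
eef_pos: [0.5916, -0.1055, 0.0966]
orientation: [-0.222, 0.672, -0.222, -0.671]
force: [1.3, 2.6, 5.1]
grip_width: 0.145
yaw 143.37728744788393 Frail 2.285230894239251 Fx 1.7897363158911992 T [ 0.37 -0.27 -0.09] pos along -0.21837525291436716 across 0.5598648637974954
tool y,z per m of rail +y: [-6.000e-04 -6.714e-01  7.411e-01] t 9.05
knob 53.260006 ((589.9144897460938, -108.8418960571289), (69.64341735839844, 19.82000732421875), 53.40580368041992)
```

View pics/w4.png

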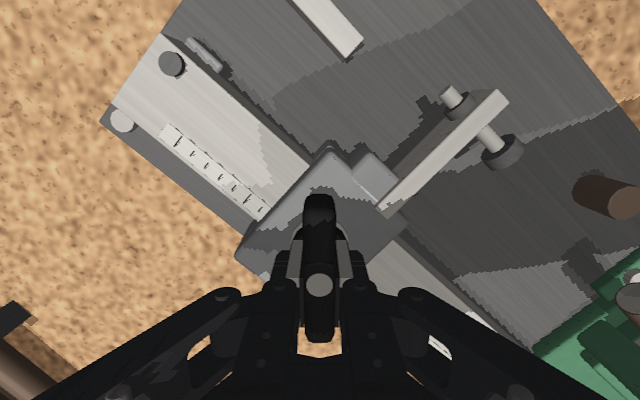

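The knob has turned about 70° (1.2 rad). The button head is at about (510,156) and the near end of the bar at about (585,193). Next I'll estimate the gap.

```bash
python3 - <<'E'
from s import *
P=toz("wrist",[(510,156),(582,192),(474,125)],.07);print(P, P@y)
print("tip bar",[np.array(b)@y for b in ([.4619,.0431,0],[.4587,.0434,0])])
print("top",toz("top",[(344,244),(270,256)],.07)@y)
im=camera("top");cv2.imwrite("pics/t2.png",cv2.resize(im[200:300,230:400,::-1],None,fx=4,fy=4,interpolation=cv2.INTER_CUBIC))
E
```

```text
yaw 143.41769616095127 Frail 1.402232425080972 Fx 2.43389504126951 T [ 0.41 -0.35 -0.11] pos along -0.21841105396049187 across 0.5598442381781898
tool y,z per m of rail +y: [-6.000e-04 -6.719e-01  7.406e-01] t 9.15
[[ 0.48438044 -0.08142232  0.07      ]
 [ 0.46177385 -0.0398507   0.07      ]
 [ 0.49192582 -0.10708806  0.07      ]] [-0.17395497 -0.12878409 -0.20059748]
tip bar [np.float64(-0.04743767963295489), np.float64(-0.04652184316244622)]
top [-0.16024537 -0.04494637]
```

View pics/t2.png

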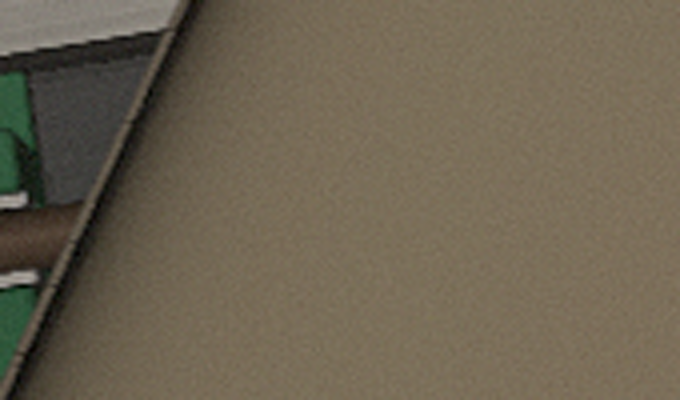

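The arm blocks the top view, and the brown object in the wrist view is the slug. The gap is about 0.115–0.125 m. I'll slide 50 mm and check the forces.

```bash
python3 -m inch '[[[0,0,-0.0034,0.0037,0,0,0],[0,0,-0.0067,0.0074,0,0,0],[0,0,-0.0067,0.0074,0,0,0],[0,0,-0.0067,0.0074,0,0,0],[0,0,-0.0067,0.0074,0,0,0],[0,0,-0.0034,0.0037,0,0,0],[0,0,0,0,0,0,0]]]' 100
python3 s.py
```

```text
clock: 9.78
eef_pos: [0.5815, -0.0539, 0.0966]
orientation: [-0.222, 0.672, -0.22, -0.672]
force: [2.9, 3.0, 4.8]
grip_width: 0.145
yaw 143.6506587631472 Frail 2.395429594570093 Fx 3.4769126100923824 T [ 0.45 -0.8  -0.07] pos along -0.16584166802138722 across 0.5599730686992792
tool y,z per m of rail +y: [ 0.0023 -0.675   0.7379] t 9.7833
```

```bash
python3 -m inch '[[[0,0,-0.0034,0.0037,0,0,0],[0,0,-0.0067,0.0074,0,0,0],[0,0,-0.0067,0.0074,0,0,0],[0,0,-0.0034,0.0037,0,0,0],[0,0,0,0,0,0,0],[0,0,0,0,0,0,0]]]' 100
python3 - <<'E'
from s import *
im=camera("wrist");cv2.imwrite("pics/w5.png",im[:,:,::-1])
E
```

```text
clock: 10.28
eef_pos: [0.576, -0.0256, 0.0966]
orientation: [-0.222, 0.672, -0.22, -0.672]
force: [4.2, 2.3, 5.2]
grip_width: 0.142
yaw 143.58560910742122 Frail 1.4087727415536302 Fx 4.519599562669321 T [ 0.47 -0.96 -0.03] pos along -0.13696018918111524 across 0.5600565569170527
tool y,z per m of rail +y: [ 0.002  -0.6741  0.7386] t 10.2833
```

View pics/w5.png

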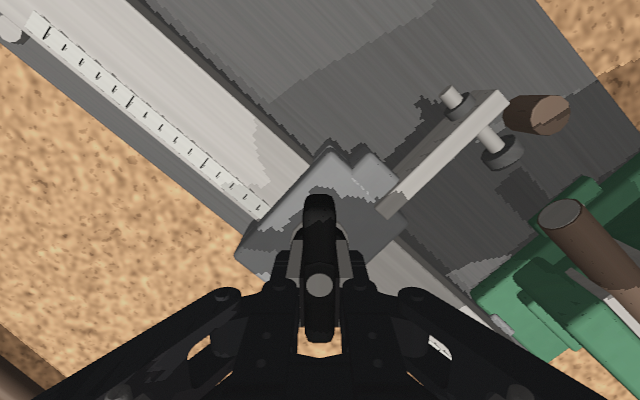

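```bash
python3 - <<'E'
from s import *
P=toz("wrist",[(506,155),(512,158),(562,214)],.07);print(P,P@y,P@[s,-c,0])
print([np.array(d["centre"])@y for d in tip_of("wrist","bar")],[d["centre"] for d in tip_of("wrist","stop_arm")])
E
```

```text
yaw 143.57972738207025 Frail 1.195326747478746 Fx 4.667954920414722 T [ 0.44 -0.95 -0.02] pos along -0.13703595602897112 across 0.5600360972227152
tool y,z per m of rail +y: [ 0.002  -0.674   0.7387] t 10.3333
[[ 4.70158346e-01 -3.53089901e-03  7.00000000e-02]
 [ 4.68324103e-01 -1.79445325e-04  7.00000000e-02]
 [ 4.60073785e-01  4.53322551e-02  7.00000000e-02]] [-0.09478455 -0.09114066 -0.04489322] [0.46051843 0.45937009 0.46011683]
[np.float64(-0.04710943791573081)] [[0.4757, -0.028, 0.07]]
```

```bash
python3 -m inch '[[[0,0,-0.0034,0.0037,0,0,0],[0,0,-0.0067,0.0074,0,0,0],[0,0,-0.0067,0.0074,0,0,0],[0,0,-0.0034,0.0037,0,0,0],[0,0,-0.0014,0.0015,0,0,0],[0,0,0,0,0,0,0],[0,0,0,0,0,0,0]]]' 100; python3 s.py
python3 -m inch '[[[0,0,-0.00067,0.00074,0,0,0],[0,0,-0.00067,0.00074,0,0,0],[0,0,-0.00067,0.00074,0,0,0],[0,0,-0.00067,0.00074,0,0,0]]]' 100
python3 - <<'E'
from s import *
im=camera("wrist");cv2.imwrite("pics/w6.png",cv2.resize(im[80:280,400:640,::-1],None,fx=3,fy=3,interpolation=cv2.INTER_CUBIC))
E
```

```text
clock: 11.02
eef_pos: [0.57, 0.0052, 0.0966]
orientation: [-0.222, 0.672, -0.221, -0.671]
force: [4.3, 1.3, 4.3]
grip_width: 0.143
yaw 143.5531179213394 Frail 0.4712412549181265 Fx 4.483779556942656 T [ 0.31 -1.04 -0.04] pos along -0.10561401838221827 across 0.5601134507435681
tool y,z per m of rail +y: [ 6.000e-04 -6.737e-01  7.390e-01] t 11.0167
clock: 11.35
eef_pos: [0.5694, 0.0081, 0.0966]
orientation: [-0.221, 0.672, -0.221, -0.671]
force: [5.2, -0.5, 3.5]
grip_width: 0.139
yaw 143.51783274468568 Frail -1.468348214038875 Fx 4.987731864072226 T [-0.24 -1.09  0.01] pos along -0.10264606237253006 across 0.5601262375249326
tool y,z per m of rail +y: [-0.0014 -0.6732  0.7394] t 11.35
```

View pics/w6.png

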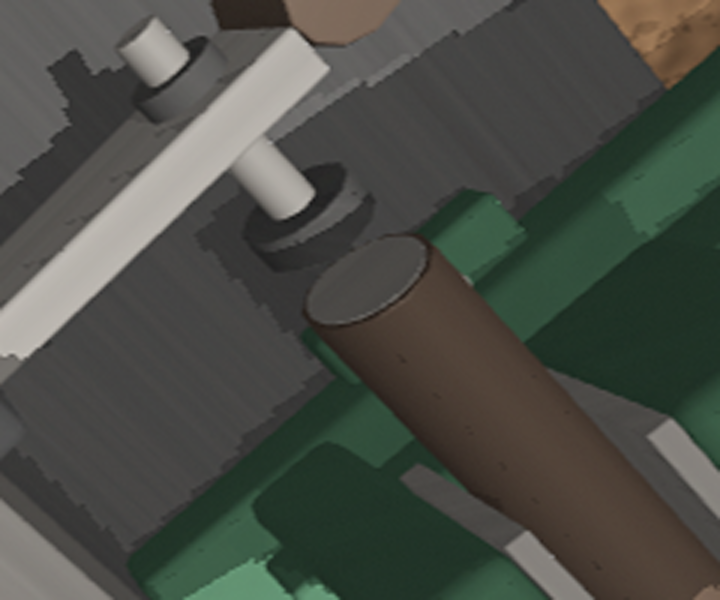

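The button face is at about (315,225) in the crop and the bar end at (368,282), so roughly 10–14 mm remain. Now I'll creep.

```bash
python3 -m inch '[[[0,0,-0.00067,0.00074,0,0,0],[0,0,-0.00067,0.00074,0,0,0],[0,0,-0.00067,0.00074,0,0,0],[0,0,-0.00067,0.00074,0,0,0]]]' 100
python3 s.py
python3 -m inch '[[[0,0,-0.00067,0.00074,0,0,0],[0,0,-0.00067,0.00074,0,0,0]]]' 100
python3 - <<'E'
from s import *
im=camera("wrist");cv2.imwrite("pics/w7.png",cv2.resize(im[80:280,400:640,::-1],None,fx=3,fy=3,interpolation=cv2.INTER_CUBIC))
E
```

```text
clock: 11.73
eef_pos: [0.5687, 0.012, 0.0966]
orientation: [-0.221, 0.672, -0.222, -0.671]
force: [5.5, -1.7, 2.6]
grip_width: 0.139
yaw 143.513156460584 Frail -2.7686673203914696 Fx 5.043332365050485 T [-0.11 -1.13  0.04] pos along -0.09869289228152946 across 0.5601547572971858
tool y,z per m of rail +y: [-0.0014 -0.6732  0.7395] t 11.7333
clock: 11.9
eef_pos: [0.5683, 0.0139, 0.0966]
orientation: [-0.221, 0.672, -0.222, -0.671]
force: [5.0, -0.7, 3.2]
grip_width: 0.142
yaw 143.514145960787 Frail -1.6974298961392693 Fx 4.756407772524083 T [-0.2 -1.1  0. ] pos along -0.09671682123796566 across 0.5601569945022954
tool y,z per m of rail +y: [-0.0014 -0.6732  0.7395] t 11.9
```

View pics/w7.png

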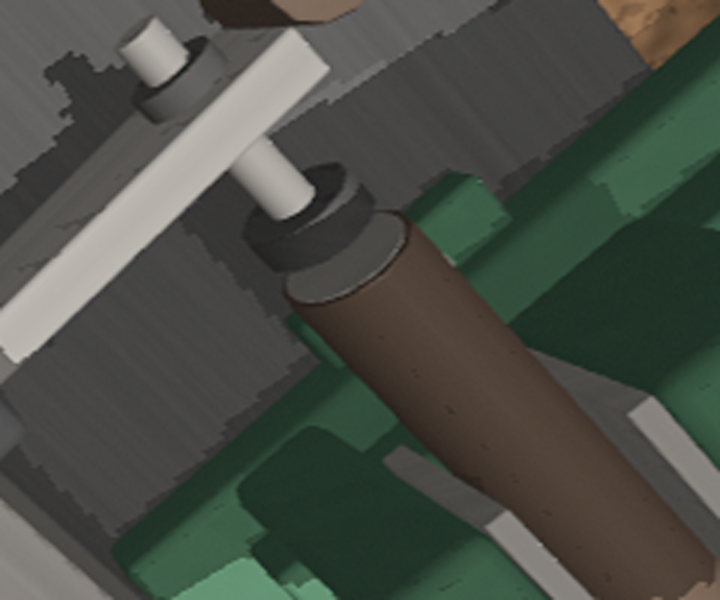

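The front rim of the head (centre about (328,238) in the crop) overlaps the bar end (347,257) in the view. About 5 mm remain, so I'll use finer steps.

```bash
python3 -m inch '[[[0,0,-0.00034,0.00037,0,0,0],[0,0,-0.00034,0.00037,0,0,0],[0,0,-0.00034,0.00037,0,0,0],[0,0,-0.00034,0.00037,0,0,0]]]' 100
python3 s.py
python3 -m inch '[[[0,0,-0.00034,0.00037,0,0,0],[0,0,-0.00034,0.00037,0,0,0]]]' 100
python3 s.py
```

```text
clock: 12.28
eef_pos: [0.5679, 0.0159, 0.0966]
orientation: [-0.221, 0.672, -0.222, -0.671]
force: [5.5, -0.3, 2.9]
grip_width: 0.141
yaw 143.51215974567074 Frail -1.3968288025957856 Fx 5.349571050067861 T [-0.18 -1.12  0.01] pos along -0.09471468773876404 across 0.560161349264458
tool y,z per m of rail +y: [-0.0014 -0.6732  0.7395] t 12.2833
clock: 12.45
eef_pos: [0.5677, 0.0169, 0.0966]
orientation: [-0.221, 0.672, -0.222, -0.671]
force: [5.8, -1.6, 3.6]
grip_width: 0.144
yaw 143.51074679669452 Frail -2.67392932481055 Fx 5.337960310352289 T [-0.16 -1.11  0.05] pos along -0.09373122272007392 across 0.5601798032928306
tool y,z per m of rail +y: [-0.0014 -0.6732  0.7395] t 12.45
```

```bash
python3 -m inch '[[[0,0,-0.00034,0.00037,0,0,0]]]' 100
python3 s.py
```

```text
clock: 12.53
eef_pos: [0.5676, 0.0174, 0.0966]
orientation: [-0.221, 0.672, -0.222, -0.671]
force: [6.4, -1.0, 3.6]
grip_width: 0.141
yaw 143.5134046953283 Frail -2.2320188154908 Fx 6.078532327485474 T [-0.18 -1.06  0.01] pos along -0.09320653468985378 across 0.5601633106262601
tool y,z per m of rail +y: [-0.0014 -0.6732  0.7395] t 12.5333
```

```bash
python3 -m inch '[[[0,0,-0.00034,0.00037,0,0,0]]]' 100; python3 s.py|head -1; python3 -m inch '[[[0,0,-0.00034,0.00037,0,0,0]]]' 100; python3 s.py|head -1
```

```text
clock: 12.62
eef_pos: [0.5675, 0.0179, 0.0966]
orientation: [-0.221, 0.672, -0.222, -0.671]
force: [5.0, -1.6, 3.4]
grip_width: 0.143
yaw 143.51334620906582 Frail -2.524695410097517 Fx 4.614146335618539 T [-0.17 -1.09 -0.04] pos along -0.09270255706532766 across 0.5601810816566706
clock: 12.7
eef_pos: [0.5674, 0.0184, 0.0966]
orientation: [-0.221, 0.672, -0.222, -0.671]
force: [4.9, -1.2, 4.6]
grip_width: 0.139
yaw 143.50923747211144 Frail -2.0768943029137676 Fx 4.562483948618589 T [-0.15 -1.09  0.03] pos along -0.0922036216956164 across 0.5601806620087956
```

```bash
python3 -m inch '[[[0,0,-0.0002,0.00022,0,0,0],[0,0,-0.0002,0.00022,0,0,0]]]' 100; python3 s.py|head -1
```

```text
clock: 12.87
eef_pos: [0.5673, 0.019, 0.0966]
orientation: [-0.221, 0.672, -0.222, -0.671]
force: [4.8, -1.3, 4.0]
grip_width: 0.145
yaw 143.51438313351144 Frail -2.188705402656611 Fx 4.475227552747693 T [-0.11 -1.12  0.02] pos along -0.09157740470897589 across 0.5601466459518716
```

```bash
python3 -m inch '[[[0,0,-0.0002,0.00022,0,0,0],[0,0,-0.0002,0.00022,0,0,0]]]' 100; python3 s.py|head -1
```

```text
clock: 13.03
eef_pos: [0.5672, 0.0195, 0.0966]
orientation: [-0.221, 0.672, -0.222, -0.671]
force: [5.8, 0.2, 3.8]
grip_width: 0.143
yaw 143.51187442967577 Frail -0.9670984179165825 Fx 5.684825245283998 T [-0.18 -1.11  0.03] pos along -0.0910342809407288 across 0.5601690358819678
```

```bash
python3 -m inch '[[[0,0,-0.0002,0.00022,0,0,0],[0,0,-0.0002,0.00022,0,0,0]]]' 100; python3 s.py|head -1
python3 - <<'E'
from h import *
im=camera("wrist");cv2.imwrite("pics/w8.png",cv2.resize(im[110:210,460:580,::-1],None,fx=5,fy=5,interpolation=cv2.INTER_CUBIC))
E
```

```text
clock: 13.2
eef_pos: [0.567, 0.0201, 0.0966]
orientation: [-0.221, 0.672, -0.222, -0.671]
force: [5.1, -0.4, 4.3]
grip_width: 0.143
yaw 143.51395031992834 Frail -1.4025585151595847 Fx 4.915146347796995 T [-0.19 -1.1  -0.03] pos along -0.09040864502739862 across 0.5601473905868797
```

View pics/w8.png

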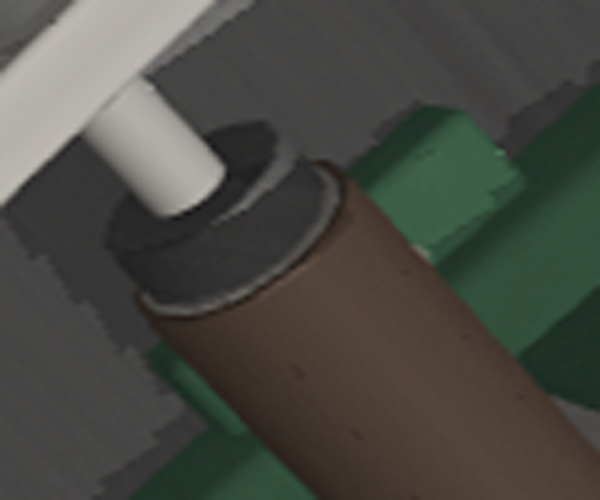

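The head sits nearly on the sawn face: a thin rim of the face shows all round, bottom edge at about (200,310) in the crop. Less than about 1 mm is left, so I'll continue with 0.2–0.3 mm steps.

```bash
python3 -m inch '[[[0,0,-0.0002,0.00022,0,0,0]]]' 100; python3 s.py|head -1
```

```text
clock: 13.33
eef_pos: [0.567, 0.0203, 0.0966]
orientation: [-0.221, 0.672, -0.222, -0.671]
force: [5.5, -2.6, 3.0]
grip_width: 0.141
yaw 143.51160257960245 Frail -3.598267706250321 Fx 4.894412079338004 T [-0.39 -1.09  0.05] pos along -0.0902048029822989 across 0.560159441184506
```

```bash
python3 -m inch '[[[0,0,-0.0002,0.00022,0,0,0]]]' 100; python3 s.py|head -1
```

```text
clock: 13.42
eef_pos: [0.567, 0.0203, 0.0966]
orientation: [-0.221, 0.672, -0.222, -0.671]
force: [5.4, -1.7, 3.2]
grip_width: 0.142
yaw 143.5009989216617 Frail -2.6963696320760797 Fx 4.9291712409132655 T [-0.48 -1.18  0.01] pos along -0.09019530334061988 across 0.5601653468063622
```

```bash
python3 -m inch '[[[0,0,-0.0002,0.00022,0,0,0]]]' 100; python3 s.py|head -1
```

```text
clock: 13.5
eef_pos: [0.567, 0.0203, 0.0966]
orientation: [-0.221, 0.673, -0.222, -0.671]
force: [5.4, -3.1, 3.2]
grip_width: 0.136
yaw 143.49659691705793 Frail -4.055640404832083 Fx 4.704138072106899 T [-0.64 -1.14  0.01] pos along -0.09018679491177943 across 0.5601821653506286
```

The stop halted at -0.0902 while the force and torque rose, so it's touching. I'll press one more small step, then hold.

```bash
python3 -m inch '[[[0,0,-0.0002,0.00022,0,0,0],[0,0,0,0,0,0,0],[0,0,0,0,0,0,0]]]' 100; python3 s.py
```

```text
clock: 13.75
eef_pos: [0.567, 0.0203, 0.0966]
orientation: [-0.221, 0.673, -0.222, -0.67]
force: [7.2, -3.0, 3.0]
grip_width: 0.144
yaw 143.4866052514077 Frail -4.312039875392887 Fx 6.45149609318333 T [-0.64 -1.19  0.07] pos along -0.0901793642025406 across 0.5601668617468811
tool y,z per m of rail +y: [-0.0035 -0.6728  0.7398] t 13.75
```

```bash
python3 -m inch '[[[0,0,-0.0002,0.00022,0,0,0],[0,0,-0.0002,0.00022,0,0,0],[0,0,0,0,0,0,0],[0,0,0,0,0,0,0]]]' 100; python3 s.py; python3 -m inch '[[[0,0,0,0,0,0,0]]]';python3 s.py
```

```text
clock: 14.08
eef_pos: [0.567, 0.0204, 0.0966]
orientation: [-0.22, 0.673, -0.223, -0.67]
force: [6.5, -5.6, 3.1]
grip_width: 0.141
yaw 143.46787754937586 Frail -6.79575172512788 Fx 5.261701764315533 T [-0.88 -1.18  0.05] pos along -0.09017302920150687 across 0.5601808045423459
tool y,z per m of rail +y: [-0.0047 -0.6726  0.74  ] t 14.0833
clock: 14.17
eef_pos: [0.567, 0.0203, 0.0966]
orientation: [-0.22, 0.673, -0.223, -0.67]
force: [6.4, -5.2, 2.7]
grip_width: 0.14
yaw 143.46830015985657 Frail -6.348931802991666 Fx 5.24470857083182 T [-0.84 -1.19 -0.02] pos along -0.09017564612502577 across 0.5601726946484883
tool y,z per m of rail +y: [-0.0047 -0.6726  0.74  ] t 14.1667
```

Contact is firm at about 4 N, with no movement. I'll ease the push a little, then turn the knob back.

```bash
python3 -m inch '[[[0,0,0.0002,-0.00022,0,0,0],[0,0,0.0002,-0.00022,0,0,0],[0,0,0,0,0.06,0,0],[0,0,0,0,0.1,0,0],[0,0,0,0,0.1,0,0],[0,0,0,0,0.1,0,0],[0,0,0,0,0.04,0,0],[0,0,0,0,0,0,0]]]' 100; python3 s.py
```

```text
clock: 14.83
eef_pos: [0.5671, 0.0203, 0.0966]
orientation: [-0.35, 0.615, -0.352, -0.613]
force: [5.9, -2.7, 3.2]
grip_width: 0.143
yaw 120.46380509653576 Frail -3.8144573236547537 Fx 5.290466036652256 T [-0.61 -1.08 -0.1 ] pos along -0.09022990182844406 across 0.5601958800620236
tool y,z per m of rail +y: [-0.0035 -0.3299  0.944 ] t 14.8333
```

```bash
python3 -m inch '[[[0,0,0,0,0.1,0,0],[0,0,0,0,0.1,0,0],[0,0,0,0,0.1,0,0],[0,0,0,0,0.1,0,0],[0,0,0,0,0.06,0,0],[0,0,0,0,0,0,0]]]' 100; python3 s.py
python3 -m inch '[[[0,0,0,0,0.06,0,0],[0,0,0,0,0.06,0,0],[0,0,0,0,0.06,0,0],[0,0,0,0,0.06,0,0],[0,0,0,0,0,0,0]]]' 100; python3 s.py
```

```text
clock: 15.33
eef_pos: [0.5671, 0.0202, 0.0966]
orientation: [-0.482, 0.519, -0.482, -0.516]
force: [5.7, -3.4, 3.1]
grip_width: 0.141
yaw 94.06667995047776 Frail -4.414523703661496 Fx 4.906751425862218 T [-0.61 -1.19 -0.1 ] pos along -0.09028927714290627 across 0.5601840689349841
tool y,z per m of rail +y: [-0.0036  0.1242  0.9923] t 15.3333
clock: 15.75
eef_pos: [0.5671, 0.0202, 0.0968]
orientation: [0.54, -0.458, 0.54, 0.455]
force: [4.9, -3.2, 3.7]
grip_width: 0.138
yaw 80.36346604861028 Frail -4.085442480252059 Fx 4.227105902899747 T [-0.65 -1.11 -0.12] pos along -0.09030144741520184 across 0.5602194960256577
tool y,z per m of rail +y: [-0.0038  0.3557  0.9346] t 15.75
```

```bash
python3 -m inch '[[[0,0,0,0,0.06,0,0],[0,0,0,0,0.06,0,0],[0,0,0,0,0,0,0],[0,0,0,0,0,0,0]]]' 100; python3 - <<'E'
from s import *
o=get_obs();print(o["joint_positions"],o["tau"])
im=camera("wrist");cv2.imwrite("pics/w9.png",im[:,:,::-1])
for d in trace("wrist","knob_grip")[:1]:
    v,u=np.nonzero(d["mask"]);P=toz("wrist",np.c_[u,v],.12);print("knob",axis(P),cv2.minAreaRect(P[:,:2].astype(np.float32)*1000))
E
```

```text
clock: 16.08
eef_pos: [0.5671, 0.0202, 0.0968]
orientation: [0.566, -0.425, 0.566, 0.422]
force: [5.6, -4.3, 4.1]
grip_width: 0.143
yaw 73.60491830185836 Frail -5.333729054459492 Fx 4.675155714286595 T [-0.68 -1.04  0.11] pos along -0.09029147020140288 across 0.5601849978024334
tool y,z per m of rail +y: [-0.0039  0.4632  0.8862] t 16.0833
[-0.0765049   0.27956101 -0.32427869  0.96456002 -0.00337843  0.20963493] [  2.18018577 -38.0449748   20.47115564   2.0912417    0.84517658
   0.12486342]
knob 163.77164 ((564.0159301757812, 21.86040687561035), (20.64240264892578, 69.86438751220703), 73.72703552246094)
```

View pics/w9.png

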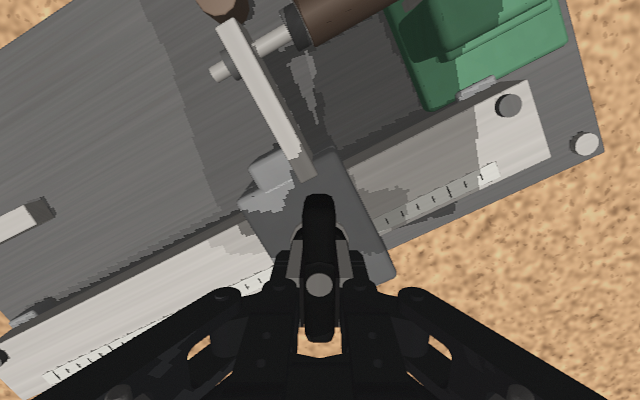

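The knob is back at its starting angle (163.8°) and the button lies on the bar end near (300,30). The torque reads low, so I'll tighten a bit past that.

```bash
python3 -m inch '[[[0,0,0,0,0.05,0,0],[0,0,0,0,0.05,0,0],[0,0,0,0,0,0,0],[0,0,0,0,0,0,0]]]' 110; python3 - <<'E'
from s import *
print(get_obs()["tau"][5])
camera("wrist")
for d in trace("wrist","knob_grip")[:1]:
    v,u=np.nonzero(d["mask"]);P=toz("wrist",np.c_[u,v],.12);print("knob",axis(P),cv2.minAreaRect(P[:,:2].astype(np.float32)*1000))
E
```

```text
clock: 16.52
eef_pos: [0.5671, 0.0202, 0.0969]
orientation: [0.586, -0.397, 0.586, 0.394]
force: [4.7, -3.7, 4.7]
grip_width: 0.135
yaw 67.96095770703165 Frail -4.5468937006613395 Fx 3.867452343652211 T [-0.71 -0.97  0.54] pos along -0.09031106681457207 across 0.5602011866906572
tool y,z per m of rail +y: [-0.0041  0.5481  0.8364] t 16.5167
0.5220061540603638
knob 158.43124 ((564.3040161132812, 22.386444091796875), (21.085664749145508, 69.94271087646484), 67.96842956542969)
```

```bash
python3 -m inch '[[[0,0,0,0,0.04,0,0],[0,0,0,0,0,0,0],[0,0,0,0,0,0,0]]]' 110; python3 s.py|head -1; python3 -m inch '[[[0.05,0,0,0,0,0,0],[0.05,0,0,0,0,0,0],[0.05,0,0,0,0,0,0],[0.05,0,0,0,0,0,0],[0.05,-0.01,0,0,0,0,0],[0.05,-0.02,0,0,0,0,0],[0.05,-0.03,0,0,0,0,0],[0.05,-0.03,0,0,0,0,0],[0.05,-0.03,0,0,0,0,0],[0.05,-0.02,0,0,0,0,0],[0.05,0,0,0,0,0,0],[0.05,0,0,0,0,0,0]]]'
python3 - <<'E'
from s import *
im=camera("wrist");cv2.imwrite("pics/w10.png",im[:,:,::-1])
for d in trace("wrist","knob_grip")[:1]:
    v,u=np.nonzero(d["mask"]);P=toz("wrist",np.c_[u,v],.12);print("knob",axis(P),cv2.minAreaRect(P[:,:2].astype(np.float32)*1000))
for t in ["bar","stop_arm","slug"]: print(t,[np.round(d["centre"],4) for d in tip_of("wrist",t)])
E
```

```text
clock: 16.87
eef_pos: [0.567, 0.0202, 0.0969]
orientation: [0.594, -0.385, 0.594, 0.382]
force: [4.9, -4.1, 4.5]
grip_width: 0.14
yaw 65.73362499094031 Frail -4.988146840446028 Fx 4.050112197446571 T [-0.76 -1.02  0.79] pos along -0.09032125987439091 across 0.560169171747352
clock: 17.87
eef_pos: [0.5665, 0.0219, 0.2381]
orientation: [0.595, -0.384, 0.593, 0.383]
force: [0.2, -0.8, -0.1]
grip_width: 0.585
yaw 65.62078800891588 Frail -0.8522118076528686 Fx 0.017198726235342566 T [ 0.08  0.06 -0.04] pos along -0.08850480614816292 across 0.5599384396678899
tool y,z per m of rail +y: [-5.000e-04  5.818e-01  8.133e-01] t 17.8667
knob 157.30312 ((562.5134887695312, 22.104055404663086), (25.678844451904297, 67.40662384033203), 66.3044204711914)
bar [array([0.4586, 0.0416, 0.0698])]
stop_arm [array([0.4622, 0.0183, 0.0707])]
slug [array([0.4255, 0.0035, 0.0107])]
```

```bash
python3 -c "
from cell import *
print(close_job())"
```

```text
the job is handed in; nothing more can be done
None
```

The stop is set against the bar and clamped, and the job was handed in at about 18 s of the 64 s allowed. `close_job()` gave no verdict.

- **Loosening:** I broke the knob loose and backed it off about 1.2 rad. The first grip closed on the hub instead of the cross-bar (24 mm wide), so I regripped 6 mm higher before twisting.
- **Butting up:** I slid the stop until it stopped dead against the bar. I estimate the push peaked at about 4 N on the bar. The stop did not move on under it, so the bar held.
- **Tightening:** I turned the knob about 7° past its starting angle, where the wrist torque read 0.79 N m. Then I released it and lifted clear; the forces read near zero.

**Last checks:**
- **Knob:** the wrist camera put the cross-bar at 157°, against 164° at the start, so it should be well below 0.18 rad.
- **Bar:** its measured position along the rail was 1.2 mm from the earlier reading, within the network's 4 mm error. That alone would not rule out a small shift.
- **Slug:** it is at about (0.426, 0.004), where it was at the start.
- **Stop while tightening:** the gripper drifted back about 0.14 mm along the rail, well inside the 1.5 mm allowed.

**Not checked:**
- I had used up the 12 pictures, so I could not view the last image. The final state rests on the network readings and forces.
- I did not measure the square again, but nothing came near it.
- During tightening the torque was lower than expected until the knob was back near its starting angle, so I turned it further.

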